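Tap the centre punch onto the bishop blank

ROBOT

A 6-joint arm with a two-finger parallel gripper is mounted at the origin on the work surface. World frame = base frame: x ahead of the robot, y to its left, z up, the work surface at z = 0. Lengths are in m, angles in degrees, forces in N, time in s.
With the tool pointing down it reaches from about 0.4 to 0.825 m from the base axis. Payload 7 kg.
Tool frame: the origin (TCP) lies on the centre line of the jaws, within the pads' length; the fingertips stand 22 mm ahead of it and the grasp point (between the pads) lies 3 mm ahead of it; z points along the fingers, y is the line along which they close (so a half turn about z gives the same grasp; the last joint's range is limited). The gripper opens to 88 mm and grips with 3 to 60 N. Pads are 19 mm wide; open, the fingers measure 130 mm over their backs; the gripper's body (78 mm by 193 mm) begins 47 mm behind the grasp point.
Start: joints at [90.189, 20.546, 0.682, 0, -70.136, -16.507], TCP at [0.19, 0.648, 0.249] pointing down, gripper open.
Joint ranges: [-176.03, 176.03], [-82.01, 121.73], [-58.28, 71.71], [-173.87, 95.51], [-174.79, -0.11], [-173.66, 173.66]. Speed limits (degrees/s): [136.94, 136.94, 172.46, 180, 180, 180].

INTERFACE

Orientations are given as [roll, pitch, yaw] about the fixed x, y, z axes, in that order (R = Rz(yaw) Ry(pitch) Rx(roll)).
In Python, from plant import get_state, cams, r gives the robot as it stands.
- The arm moves only by the tool apply_moves, never from a script. Its argument "targets" is a list of rows, each an object with "dp": the shift along the world's x, y, z in m, a list of three; "yaw": the turn about the world's z in degrees. In form: [{"dp": [x, y, z], "yaw": yaw}, ...]. A call has 1 to 20 rows; each row is the pose to reach, as a shift and turn from the pose commanded when the call began; what a row does not reach only later rows make up. A row lasts 1/12 s, in which the tool goes at most 41.7 mm and 7.16 degrees, less where a joint would pass 70% of its speed; a pose out of reach is approached as far as the arm can. A call with a gripper value outside its range is refused whole. "grip" is the gripper command: -1 is fully open, 1 is shut, values between are in proportion, set as the call begins (left out, the last holds). The fingers move at their own pace and stop on an object; "squeeze" is the grip in N (left out, the last holds). Time passes only in rows, so rows that repeat a pose let the fingers close. It gives the time, the measured TCP pose, the force, the opening and the grip force at its end, in the units of the state.
- get_state(): the state, without advancing time (a new reading comes with each control period).
- cams.capture(name): name is "scene" or "top" or "wrist"; returns a dict with "image" (384x512x3 uint8, red, green, blue), "range_z" (384x512 float32, m along the optical axis (not along the pixel's ray), 0 where there is no reading), "fx", "fy", "cx", "cy" (pixels), "k1" (the pictures are not rectified: a ray, as slopes to the right and down, at radius r is drawn at 1 + k1 r^2 times it, then the intrinsics apply), "R" (3x3) and "t" (3): a world point X has camera coordinates R X + t; the wrist camera has in their place "T_tool_cam" (4x4, takes a point from camera to tool coordinates, whose origin is the TCP and whose axes are the flange's). Camera axes: x right, y down, z forward; pixel columns grow to the right and rows downward; lengths in m; the calibration is good to about 2 mm. A picture is of the moment at which its call begins: read the wrist's pose just before it.
- r.close_job(): hands the job in; it is judged then, once.
The state is a dict: "time_s": time; "joints": joint angles; "qd": joint speeds; "joint_torque": joint torques, N m; "tcp_pos": TCP position; "eef_rot": TCP orientation; "contact_force": force on the tool from outside, world axes, zero at the start; "moment": the same for the moment, N m; "gripper_width": finger opening in m; "gripper_force": force on a finger pad.
Only numpy, scipy, OpenCV 4.12 (cv2) and the standard library are available. Lean on these libraries where they do the work, as an engineer would, in place of code of your own. Each camera call takes 0.05 s, during which the arm holds its last target. There are 200 camera calls.

TASK

Mark the centre of the black ebony bishop blank standing in the punch stand: take the green-headed mallet from its oak cradle and give the sprung punch a brisk tap on its brass cap, hard enough to drive the point firmly onto the end of the blank. Tap with the mallet's head only, do not touch the punch with the gripper; then lay the mallet back in its cradle the way it lay, leaving the blank standing in the stand and everything else on the bench where it is.

Things in the scene. Friction and masses are not known exactly. Their poses are not given: they have to be found in the camera images.
- mallet: Turner's mallet, 187 mm long, 0.3 to 0.45 kg, round-headed: green cylindrical head 64 mm in diameter, 64 mm long; octagonal wooden handle 26 mm across, flats to the sides, ending in a 33 mm pommel. It strikes with the head's side. Origin at the head's centre; x axis is the long axis, from handle to head: head at x -32 to 32 mm, handle -155 to -32 mm. It lies level, axis 60 mm above the worktop.
- rest: Fixed oak mallet cradle, 195 x 92 mm, base 12 mm thick. Origin at worktop level below the place of the mallet's head centre; x axis from handle to head, as the mallet lies. A V saddle at x -15 to 15 mm (51 mm high) carries the head, one at -140 to -120 mm (60 mm high) the handle; in between the handle is free. The mallet lies with its axis 60 mm above the worktop and is lowered in from above.
- stand: Fixed punch stand: grey cast base 145 x 90 x 18 mm; steel column 28 mm in diameter, top 168 mm above the worktop, 62 mm from the punch axis on the +x side; grey arm whose 42 mm guide boss (top at 163 mm) carries the upright punch. Origin on the punch axis at worktop level, z up.
- punch_top (a point): Centre of the flat top of the punch's brass mushroom cap, 30 mm in diameter, 202 mm above the worktop when the punch is up. All else on the stand but the spring and cap is 168 mm high or lower, so the mallet can come over it from any side.
- punch (a joint): How far the punch is down, in m: 0 when sprung up, about 0.020 when its point meets the blank. A coil spring holds it up: about 3 N starts it, 7 N brings the point to the blank, some 8 N more on top drives it firmly home; it springs back by itself. A tap moves it at 0.05 m/s or faster; slowly leaning on it is not a tap.
- blank: Black ebony round blank, 32 mm in diameter, 85 mm tall, loose, standing upright in an 8 mm deep cup on the stand's base right below the punch. Origin at the centre of its underside (18 mm above the worktop), z up; its upper end is 103 mm above the worktop.
- bench_stone: Bystander: grey steel bench stone, 150 x 50 x 22 mm, loose on the worktop. Origin at the centre of its underside.
- bushing: Bystander: upright brass bushing, 48 mm outside diameter, 60 mm tall, loose on the worktop. Origin at the centre of its underside.
- gauge: Bystander: flat aluminium spindle gauge with stepped fingers, 150 x 45 x 6 mm, loose on the worktop. Origin near the middle of its underside.
- mallet_grip (a point): Point on the axis of the mallet's handle 60 mm behind the head's centre: a good place to grip from above, fingers closing across the handle, between the cradle's saddles. Grip strongly (about 100 N): a blow tends to pivot the mallet in the fingers. Same axes as the mallet.
There are look-alikes about, which are no part of the job. There is more than one size of the stand; the job needs the larger.

How it is judged:
By the outcome, as a careful person would: the job done as asked, in the order asked, and still so for the second after the job is handed in, with the robot touching nothing.
It also fails if it takes over 48 s, if anything falls off the work surface, if the arm or the gripper's body presses on something with over 40 N, if the wrist force passes 120 N, or if a joint passes its speed limit or range.

## Working session

There is one attempt and no reset: what is moved stays moved. The work goes in short steps, Python scripts to look and compute and a tool call to move; the robot and the scene stay as the last step left them, time stands still between calls to the robot, and variables do not carry over. Pictures are saved under pics/ and viewed, at most 10 in all, crops included, and the job is handed in when it is done.

Besides the shell and the picture viewer there is one more tool, called by a JSON object that holds its "op" and its "data", one argument or row to a line. apply_moves: Moves the arm, as the interface text tells. Its arguments: {"type":"object","properties":{"targets":{"type":"array","items":{"type":"object","properties":{"dp":{"type":"array","items":{"type":"number"}},"yaw":{"type":"number"}}}},"grip":{"type":"number"},"squeeze":{"type":"number"}},"required":["targets"]}

```bash
mkdir -p pics
cat > h.py <<'E'
import numpy as np, cv2
from plant import get_state, cams, r
def cap(n):
    c=cams.capture(n); return c
def save(c,f,s=1.5):
    cv2.imwrite('pics/'+f,cv2.resize(c['image'][:,:,::-1],None,fx=s,fy=s))
def cloud(c,R=None,t=None):
    h,w=c['range_z'].shape
    u,v=np.meshgrid(np.arange(w,dtype=float),np.arange(h,dtype=float))
    K=np.array([[c['fx'],0,c['cx']],[0,c['fy'],c['cy']],[0,0,1]])
    x=(u-c['cx'])/c['fx'];y=(v-c['cy'])/c['fy'];xd,yd=x.copy(),y.copy()
    for _ in range(8):
        f=1+c['k1']*(x*x+y*y);x=xd/f;y=yd/f
    z=c['range_z'];P=np.stack([x*z,y*z,z],-1)
    if 'T_tool_cam' in c:
        from scipy.spatial.transform import Rotation as Ro
        s=get_state();T=np.array(c['T_tool_cam']);Rw=Ro.from_euler('xyz',s['eef_rot'],degrees=True).as_matrix()
        return (P@T[:3,:3].T+T[:3,3])@Rw.T+np.array(s['tcp_pos'])
    return (P-np.array(c['t']))@np.array(c['R'])
E
python3 - <<'E'
from h import *
print(get_state())
for n in('scene','top'):
    c=cap(n);save(c,n+'.png');P=cloud(c);np.savez(n+'.npz',P=P,im=c['image'],ok=c['range_z']>0)
E
```

```text
{'time_s': 0.0, 'joints': array([ 9.01882913e+01,  2.05909621e+01,  6.32546723e-01, -2.15711479e-02,
       -7.01356423e+01, -1.65047857e+01]), 'qd': array([-0.0691175 , -0.04086601,  0.09400408,  0.05243087, -0.0031963 ,
       -0.01377443]), 'joint_torque': array([-2.37888671e-03, -5.82723463e+01,  2.93076038e+01,  6.99756458e+00,
        7.07656582e-03, -1.57113959e-04]), 'tcp_pos': array([0.18954755, 0.64735285, 0.24761411]), 'eef_rot': array([ 1.79904056e+02, -7.28156575e-03, -1.63238346e+01]), 'contact_force': array([-0.75524063,  0.03905008,  0.17383446]), 'moment': array([-0.01939526, -0.03126799,  0.0250206 ]), 'gripper_force': 0.0, 'gripper_width': 0.08757464189811541}
```

View pics/scene.png

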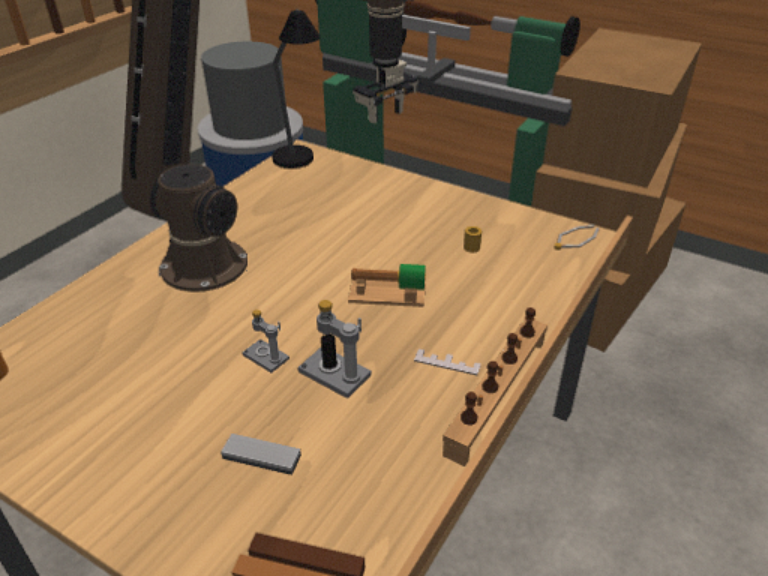

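View pics/top.png

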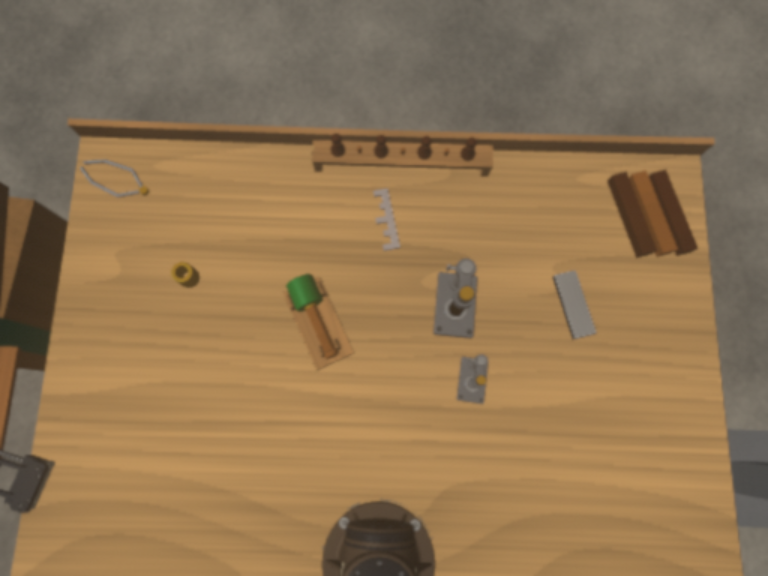

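Scene view: the mallet with its green head is at about (410,277) and the large stand's cap at (325,306). The small stand at (257,314) is the look-alike. Top view: head (303,291), large cap (467,293), small cap (481,380), with the robot base at the bottom.

Run:
```python
from h import *
for n in('scene','top'):
    d=np.load(n+'.npz');P,im,ok=d['P'],d['im'],d['ok'];hsv=cv2.cvtColor(im,cv2.COLOR_RGB2HSV)
    def st(l,m):
        q=P[m&ok]
        if len(q):print(n,l,len(q),'med',np.median(q,0).round(4),'min',q.min(0).round(3),'max',q.max(0).round(3))
    reg=(abs(P[...,0]-.5)<.35)&(abs(P[...,1])<.6)&(P[...,2]<.3)
    g=(hsv[...,0]>45)&(hsv[...,0]<80)&(hsv[...,1]>120)&reg
    st('head',g)
    if n=='top': st('headtop',g&(P[...,2]>.085))
    y=(hsv[...,0]>15)&(hsv[...,0]<30)&(hsv[...,1]>140)&reg
    st('cap',y&(P[...,2]>.19)&(P[...,2]<.22)); st('smallcap',y&(P[...,2]>.11)&(P[...,2]<.185))
    st('handle',(P[...,2]>.063)&(P[...,2]<.08)&(abs(P[...,0]-.5)<.2)&(P[...,1]<.22)&(P[...,1]>.03)&~g&reg)
    # column top
    st('col',(P[...,2]>.155)&(P[...,2]<.175)&(P[...,1]<-.05)&reg)
    hd=(P[...,2]>.062)&(P[...,2]<.08)&(P[...,1]<.25)&(P[...,1]>.02)&(P[...,0]<.7)&(P[...,0]>.3)&~g
    q=P[hd&ok][:,:2]
    if len(q)>5: print('line',cv2.fitLine(q.astype(np.float32),cv2.DIST_HUBER,0,.01,.01).ravel())
```

```text
scene head 249 med [0.5622 0.1585 0.0787] min [ 0.522 -0.166  0.041] max [0.595 0.204 0.097]
scene cap 50 med [ 0.535  -0.1658  0.2001] min [ 0.522 -0.179  0.191] max [ 0.551 -0.151  0.205]
scene smallcap 22 med [ 0.3706 -0.202   0.133 ] min [ 0.361 -0.213  0.127] max [ 0.38  -0.193  0.139]
scene handle 156 med [0.4731 0.1291 0.0693] min [0.417 0.093 0.063] max [0.587 0.216 0.08 ]
scene col 242 med [ 0.5726 -0.1707  0.161 ] min [ 0.513 -0.188  0.155] max [ 0.617 -0.129  0.174]
line [0.8712215  0.4908901  0.4744644  0.13019729]
top head 252 med [0.549  0.1859 0.0891] min [0.514 0.157 0.074] max [0.583 0.214 0.098]
top headtop 205 med [0.552  0.1825 0.0901] min [0.517 0.157 0.085] max [0.583 0.211 0.098]
top cap 60 med [ 0.5326 -0.157   0.2025] min [ 0.52  -0.169  0.197] max [ 0.546 -0.145  0.207]
top smallcap 26 med [ 0.3683 -0.1945  0.1361] min [ 0.362 -0.203  0.131] max [ 0.374 -0.187  0.141]
top handle 407 med [0.4808 0.1448 0.0719] min [0.411 0.098 0.063] max [0.592 0.219 0.08 ]
top col 274 med [ 0.5779 -0.1592  0.1626] min [ 0.512 -0.182  0.156] max [ 0.616 -0.126  0.173]
line [0.90386295 0.42782217 0.48421752 0.14630046]
```

{"op": "apply_moves", "data": {
  "targets": [
    {"dp": [0.305,-0.49,0.0],"yaw": 42.5},
    {"dp": [0.305,-0.49,0.0],"yaw": 42.5},
    {"dp": [0.305,-0.49,0.0],"yaw": 42.5},
    {"dp": [0.305,-0.49,0.0],"yaw": 42.5},
    {"dp": [0.305,-0.49,0.0],"yaw": 42.5},
    {"dp": [0.305,-0.49,0.0],"yaw": 42.5},
    {"dp": [0.305,-0.49,0.0],"yaw": 42.5},
    {"dp": [0.305,-0.49,0.0],"yaw": 42.5},
    {"dp": [0.305,-0.49,0.0],"yaw": 42.5},
    {"dp": [0.305,-0.49,0.0],"yaw": 42.5},
    {"dp": [0.305,-0.49,0.0],"yaw": 42.5},
    {"dp": [0.305,-0.49,0.0],"yaw": 42.5},
    {"dp": [0.305,-0.49,0.0],"yaw": 42.5},
    {"dp": [0.305,-0.49,0.0],"yaw": 42.5},
    {"dp": [0.305,-0.49,0.0],"yaw": 42.5},
    {"dp": [0.305,-0.49,0.0],"yaw": 42.5},
    {"dp": [0.305,-0.49,0.0],"yaw": 42.5},
    {"dp": [0.305,-0.49,0.0],"yaw": 42.5}
  ],
  "grip": -1
}}

```text
time_s: 1.6
tcp_pos: [0.4943, 0.1584, 0.2484]
eef_rot: [-180.0, 0.0, 26.2]
contact_force: [-0.0, 0.9, -0.2]
gripper_width: 0.0878
gripper_force: 0.0
```

```bash
cat > wl.py <<'E'
from h import *
import sys
s=get_state();print(s['time_s'],s['tcp_pos'],s['eef_rot'])
c=cap('wrist');save(c,sys.argv[1]);P=cloud(c);im=c['image'];ok=c['range_z']>0
np.savez(sys.argv[1]+'.npz',P=P,im=im,ok=ok)
hsv=cv2.cvtColor(im,cv2.COLOR_RGB2HSV)
g=(hsv[...,0]>45)&(hsv[...,0]<80)&(hsv[...,1]>120)&ok
q=P[g&(P[...,2]>.075)]
if len(q)>20:
    print('head',len(q),np.median(q,0).round(4),'rect',cv2.minAreaRect(q[:,:2].astype(np.float32)),'ztop',np.percentile(q[:,2],95).round(4))
    m=ok&~g&(P[...,2]>.062)&(P[...,2]<.085)&(np.linalg.norm(P[...,:2]-np.median(q,0)[:2],axis=-1)<.16)
    n=P[m];print('handle',len(n),cv2.minAreaRect(n[:,:2].astype(np.float32)))
    l=cv2.fitLine(n[:,:2].astype(np.float32),cv2.DIST_HUBER,0,.01,.01).ravel();print('line',l,np.degrees(np.arctan2(l[1],l[0])))
y=(hsv[...,0]>15)&(hsv[...,0]<32)&(hsv[...,1]>120)&ok&(P[...,2]>.19)&(P[...,2]<.215)
if y.sum()>20: q=P[y];print('cap',y.sum(),q.mean(0),q.min(0),q.max(0),cv2.minEnclosingCircle(q[:,:2].astype(np.float32)))
E
python3 wl.py w1.png
```

```text
1.6 [0.49429369 0.15837312 0.2484411 ] [-1.79992899e+02  1.14849025e-02  2.62215787e+01]
head 3768 [0.5531 0.1825 0.0894] rect ((0.5524698495864868, 0.18182654678821564), (0.062469232827425, 0.05682024359703064), 26.69440460205078) ztop 0.0927
handle 2581 ((0.4995820224285126, 0.15416547656059265), (0.18426761031150818, 0.06356590241193771), 27.85491180419922)
line [0.9103591  0.41381916 0.46676415 0.13914543] 24.444975
```

View pics/w1.png

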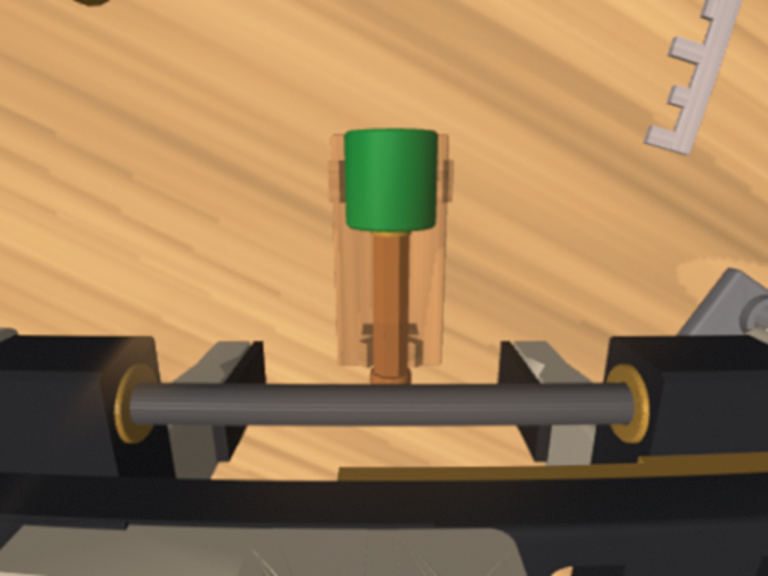

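Run:
```python
from h import *
d=np.load('w1.png.npz');P,im,ok=d['P'],d['im'],d['ok']
hsv=cv2.cvtColor(im,cv2.COLOR_RGB2HSV)
g=(hsv[...,0]>45)&(hsv[...,0]<80)&(hsv[...,1]>120)
m=ok&(P[...,2]>.069)&(P[...,2]<.08)&~g
a=np.radians(26.7);u=np.array([np.cos(a),np.sin(a)]);v=np.array([-u[1],u[0]])
o=np.array([.5525,.1818]);q=(P-[o[0],o[1],0])
s=q[...,:2]@u;w=q[...,:2]@v
for x in np.arange(-.15,.035,.01):
    k=ok&(abs(s-x)<.005)&(abs(w)<.04)&(P[...,2]>(.066 if x<-.034 else .08))
    if k.sum()>5: print(round(x,3),k.sum(),np.percentile(w[k],[2,50,98]).round(4),np.percentile(P[...,2][k],95).round(4))
```

```text
-0.15 66 [-0.014  -0.0006  0.0154] 0.0763
-0.14 214 [-0.0116  0.001   0.0133] 0.0759
-0.13 191 [-0.0116  0.0009  0.0132] 0.0744
-0.12 192 [-0.0117 -0.0002  0.013 ] 0.0742
-0.11 195 [-0.0125  0.0009  0.013 ] 0.0744
-0.1 200 [-0.0114  0.0009  0.0129] 0.0742
-0.09 212 [-0.0123  0.0009  0.0127] 0.0742
-0.08 216 [-0.0123 -0.0002  0.0126] 0.0744
-0.07 514 [-0.0397 -0.0368  0.0114] 0.2736
-0.06 546 [-0.0396 -0.0369  0.0113] 0.2732
-0.05 556 [-0.0398 -0.0167  0.0112] 0.3354
-0.04 27659 [-0.0386  0.0006  0.0384] 0.3421
-0.03 6520 [-0.0396  0.0003  0.0384] 0.3111
-0.02 522 [-0.0238  0.0001  0.0236] 0.0925
-0.01 549 [-0.0245  0.0001  0.0234] 0.0928
0.0 569 [-0.0243  0.0001  0.0241] 0.0928
0.01 579 [-0.0247  0.      0.0243] 0.0927
0.02 572 [-0.0236  0.0009  0.0245] 0.093
0.03 389 [-0.023   0.      0.0237] 0.0927
```

The wrist view shows the mallet centred between the jaws, head at (390,180) and handle running down to (390,375). The numbers agree: head centre about (0.5525, 0.182), axis 26.5°.

{"op": "apply_moves", "data": {
  "targets": [
    {"dp": [0.012,0,-0.035],"yaw": 0.3},
    {"dp": [0.012,0,-0.07],"yaw": 0.3},
    {"dp": [0.012,0,-0.105],"yaw": 0.3},
    {"dp": [0.012,0,-0.14],"yaw": 0.3},
    {"dp": [0.012,0,-0.165],"yaw": 0.3},
    {"dp": [0.012,0,-0.18],"yaw": 0.3},
    {"dp": [0.012,0,-0.186],"yaw": 0.3},
    {"dp": [0.012,0,-0.186],"yaw": 0.3},
    {"dp": [0.012,0,-0.186],"yaw": 0.3}
  ]
}}

```text
time_s: 2.4
tcp_pos: [0.5069, 0.1587, 0.0632]
eef_rot: [180.0, -0.0, 26.6]
contact_force: [-0.3, 0.2, 0.8]
gripper_width: 0.0878
gripper_force: 0.0
```

{"op": "apply_moves", "data": {
  "targets": [
    {"dp": [0,0,0]},
    {"dp": [0,0,0]},
    {"dp": [0,0,0]},
    {"dp": [0,0,0]},
    {"dp": [0,0,0]},
    {"dp": [0,0,0]},
    {"dp": [0,0,0]},
    {"dp": [0,0,0]},
    {"dp": [0,0,0]},
    {"dp": [0,0,0]}
  ],
  "grip": 1,
  "squeeze": 60
}}

```text
$.targets[0]: bad value
```

{"op": "apply_moves", "data": {
  "targets": [
    {"dp": [0,0,0],"yaw": 0},
    {"dp": [0,0,0],"yaw": 0},
    {"dp": [0,0,0],"yaw": 0},
    {"dp": [0,0,0],"yaw": 0},
    {"dp": [0,0,0],"yaw": 0},
    {"dp": [0,0,0],"yaw": 0},
    {"dp": [0,0,0],"yaw": 0},
    {"dp": [0,0,0],"yaw": 0},
    {"dp": [0,0,0],"yaw": 0},
    {"dp": [0,0,0],"yaw": 0}
  ],
  "grip": 1,
  "squeeze": 60
}}

```text
time_s: 3.23
tcp_pos: [0.5066, 0.1577, 0.0625]
eef_rot: [180.0, 0.0, 26.5]
contact_force: [1.8, -3.4, 0.2]
gripper_width: 0.0266
gripper_force: 5.8
```

{"op": "apply_moves", "data": {
  "targets": [
    {"dp": [0,0,0],"yaw": 0},
    {"dp": [0,0,0],"yaw": 0},
    {"dp": [0,0,0],"yaw": 0},
    {"dp": [0,0,0],"yaw": 0}
  ]
}}

```text
time_s: 3.57
tcp_pos: [0.5068, 0.1574, 0.0626]
eef_rot: [180.0, 0.0, 26.5]
contact_force: [3.6, -4.4, 0.5]
gripper_width: 0.0255
gripper_force: 60.0
```

{"op": "apply_moves", "data": {
  "targets": [
    {"dp": [0,0,0.01],"yaw": 0},
    {"dp": [0,0,0.025],"yaw": 0},
    {"dp": [0,0,0.05],"yaw": 0},
    {"dp": [0,0,0.08],"yaw": 0},
    {"dp": [0,0,0.11],"yaw": 0},
    {"dp": [0,0,0.14],"yaw": 0},
    {"dp": [0,0,0.17],"yaw": 0},
    {"dp": [-0.005,-0.03,0.2],"yaw": 0},
    {"dp": [-0.01,-0.06,0.225],"yaw": 0},
    {"dp": [-0.02,-0.09,0.24],"yaw": 0},
    {"dp": [-0.03,-0.12,0.24],"yaw": 0},
    {"dp": [-0.045,-0.15,0.24],"yaw": 0},
    {"dp": [-0.06,-0.18,0.24],"yaw": 0},
    {"dp": [-0.07,-0.21,0.24],"yaw": 0},
    {"dp": [-0.08,-0.23,0.24],"yaw": 0},
    {"dp": [-0.09,-0.24,0.24],"yaw": 0},
    {"dp": [-0.09,-0.24,0.24],"yaw": 0}
  ]
}}

```text
time_s: 4.98
tcp_pos: [0.4143, -0.0835, 0.3027]
eef_rot: [-179.9, 0.0, 26.4]
contact_force: [-0.1, 0.5, -3.2]
gripper_width: 0.0256
gripper_force: 60.0
```

```bash
python3 wl.py w2.png
python3 - <<'E'
from h import *
print(get_state()['contact_force'],get_state()['moment'],get_state()['gripper_force'])
E
```

```text
4.9833 [ 0.41431927 -0.0834715   0.30265427] [-1.79937444e+02  1.20198585e-02  2.63565853e+01]
head 22930 [ 0.4642 -0.0571  0.3296] rect ((0.4562830328941345, -0.06055658310651779), (0.07419514656066895, 0.059609875082969666), 26.655006408691406) ztop 0.3325
handle 371 ((0.49932771921157837, -0.1652275025844574), (0.19721266627311707, 0.033704426139593124), 11.894851684570312)
line [ 0.976085    0.21738929  0.52092326 -0.16382456] 12.555739
cap 1235 [ 0.53281021 -0.15469623  0.20174795] [ 0.519042   -0.17146627  0.19412183] [ 0.54866052 -0.14160311  0.2044679 ] ((0.5335848331451416, -0.15651950240135193), 0.015268192626535892)
[ 1.03270459  0.27793631 -2.95166723] [-0.07080937  0.00381872 -0.00886171] 59.99827662482858
```

View pics/w2.png

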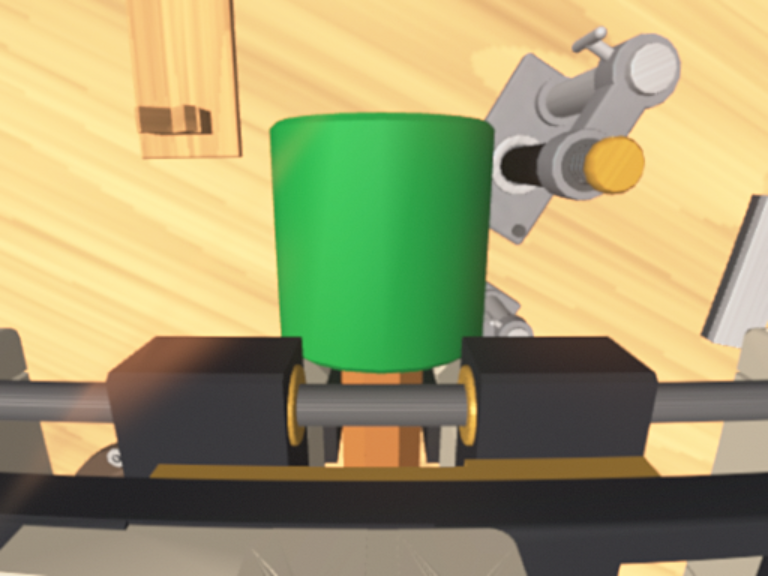

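The wrist view shows the brass cap clear at (613,165), at (0.533, -0.156, 0.202). The mallet is level in the grip, head centred at (383,240).

{"op": "apply_moves", "data": {
  "targets": [
    {"dp": [0.02,-0.023,0],"yaw": 0},
    {"dp": [0.04,-0.046,0],"yaw": 0},
    {"dp": [0.06,-0.069,0],"yaw": 0},
    {"dp": [0.072,-0.085,-0.01],"yaw": 0},
    {"dp": [0.08,-0.093,-0.025],"yaw": 0},
    {"dp": [0.08,-0.093,-0.037],"yaw": 0},
    {"dp": [0.08,-0.093,-0.04],"yaw": 0},
    {"dp": [0.08,-0.093,-0.04],"yaw": 0},
    {"dp": [0.08,-0.093,-0.04],"yaw": 0}
  ]
}}

```text
time_s: 5.78
tcp_pos: [0.497, -0.1745, 0.263]
eef_rot: [180.0, -0.0, 26.5]
contact_force: [0.4, -0.4, -3.3]
gripper_width: 0.0252
gripper_force: 60.0
```

Run:
```python
from h import *
s=get_state();print(s['tcp_pos'],s['contact_force'],s['moment'])
c=cap('scene');im=c['image'][150:290,120:320,::-1];cv2.imwrite('pics/s2.png',cv2.resize(im,None,fx=3.5,fy=3.5,interpolation=cv2.INTER_CUBIC))
```

```text
[ 0.49699369 -0.17453487  0.2630074 ] [ 0.44223682 -0.37611548 -3.29341405] [-0.07546808  0.06648943  0.0369215 ]
```

View pics/s2.png

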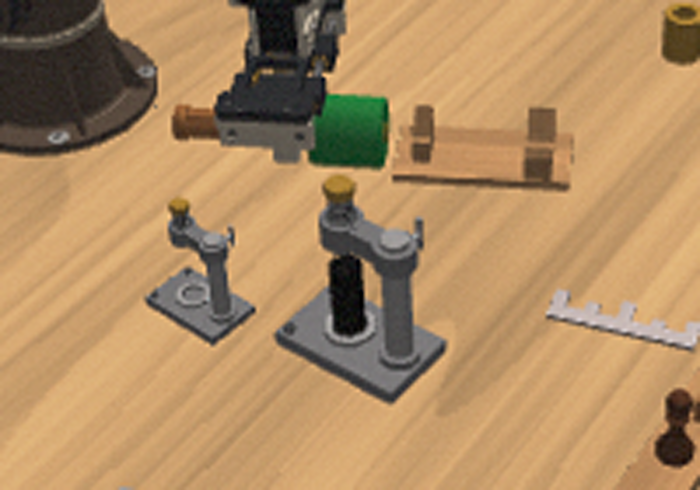

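Crop: the head at (348,130) is over the large stand's cap at (340,187), and the gripper is clear to the left. Now the tap.

{"op": "apply_moves", "data": {
  "targets": [
    {"dp": [0,0,-0.012],"yaw": 0},
    {"dp": [0,0,-0.032],"yaw": 0},
    {"dp": [0,0,-0.052],"yaw": 0},
    {"dp": [0,0,-0.052],"yaw": 0}
  ]
}}

```text
time_s: 6.17
tcp_pos: [0.4971, -0.1758, 0.2115]
eef_rot: [179.8, -0.0, 26.6]
contact_force: [-0.7, -0.5, 5.4]
gripper_width: 0.0256
gripper_force: 60.0
```

{"op": "apply_moves", "data": {
  "targets": [
    {"dp": [0,0,0.03],"yaw": 0},
    {"dp": [0,0,0.055],"yaw": 0},
    {"dp": [0,0,0.07],"yaw": 0},
    {"dp": [0,0,0.07],"yaw": 0}
  ]
}}

```text
time_s: 6.5
tcp_pos: [0.4988, -0.1752, 0.2859]
eef_rot: [179.7, -0.4, 26.6]
contact_force: [0.5, -1.1, -3.3]
gripper_width: 0.0251
gripper_force: 60.0
```

Run:
```python
from h import *
s=get_state();print(s['tcp_pos'],s['contact_force'],s['moment'],s['gripper_width'])
c=cap('wrist');P=cloud(c);save(c,'w3.png',1);im=c['image'];hsv=cv2.cvtColor(im,cv2.COLOR_RGB2HSV)
g=(hsv[...,0]>45)&(hsv[...,0]<80)&(hsv[...,1]>120)&(c['range_z']>0)
a=np.radians(s['eef_rot'][2]);u=np.array([np.cos(a),np.sin(a)]);v=np.array([-u[1],u[0]])
q=P-s['tcp_pos'];x=q[...,:2]@u;y=q[...,:2]@v
k=g&(abs(y)<.008)&(x>.02)
print(np.percentile(x[k],[1,99]),np.polyfit(x[k],q[...,2][k],1), 'w2 ref:')
d=np.load('w2.png.npz');h2=cv2.cvtColor(d['im'],cv2.COLOR_RGB2HSV);P=d['P']
q=P-np.array([.41432,-.08347,.30265]);x=q[...,:2]@u;y=q[...,:2]@v
g=(h2[...,0]>45)&(h2[...,0]<80)&(h2[...,1]>120)&d['ok']&(abs(y)<.008)&(x>.02)
print(np.percentile(x[g],[1,99]),np.polyfit(x[g],q[...,2][g],1))
c=cap('scene');im=c['image'][150:290,120:320,::-1];cv2.imwrite('pics/s3.png',cv2.resize(im,None,fx=3.5,fy=3.5,interpolation=cv2.INTER_CUBIC))
```

```text
[ 0.49880786 -0.17516809  0.28586181] [ 0.54206641 -1.11260734 -3.29476793] [-0.09215613 -0.15890114 -0.03781008] 0.025080850286641625
[0.02068983 0.07819608] [0.08803408 0.02817852] w2 ref:
[0.02287109 0.08415246] [-0.00529924  0.02930841]
```

View pics/s3.png

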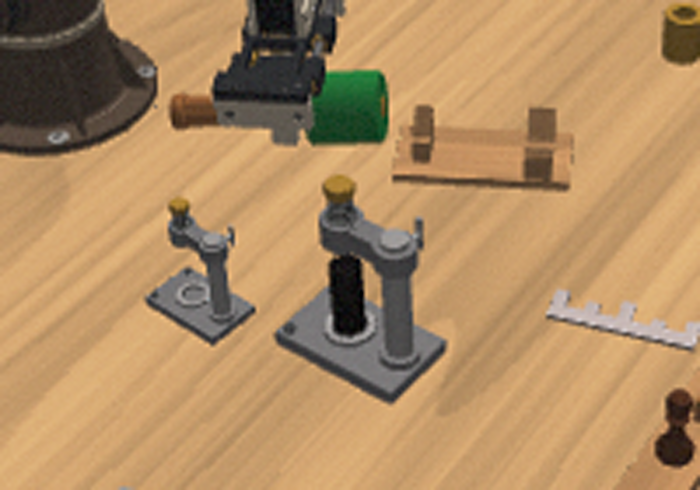

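The punch sprang back and the blank still stands. The mallet pivoted about 5° in the fingers, and the measured force was only about 9 N, so "firmly home" isn't certain. I'll tap again with a shorter lever, the cap nearer the head's back edge.

{"op": "apply_moves", "data": {
  "targets": [
    {"dp": [0.01,0.005,0],"yaw": 0},
    {"dp": [0.01,0.005,-0.012],"yaw": 0},
    {"dp": [0.01,0.005,-0.022],"yaw": 0},
    {"dp": [0.01,0.005,-0.022],"yaw": 0},
    {"dp": [0.01,0.005,-0.022],"yaw": 0}
  ]
}}

```text
time_s: 7.02
tcp_pos: [0.506, -0.1701, 0.2571]
eef_rot: [-179.9, 0.2, 26.5]
contact_force: [0.3, -0.5, -2.4]
gripper_width: 0.0253
gripper_force: 60.0
```

{"op": "apply_moves", "data": {
  "targets": [
    {"dp": [0,0,-0.008],"yaw": 0},
    {"dp": [0,0,-0.03],"yaw": 0},
    {"dp": [0,0,-0.051],"yaw": 0}
  ]
}}

```text
time_s: 7.27
tcp_pos: [0.5083, -0.171, 0.2091]
eef_rot: [179.8, -0.2, 26.5]
contact_force: [-25.9, -9.8, 54.0]
gripper_width: 0.0255
gripper_force: 60.0
```

{"op": "apply_moves", "data": {
  "targets": [
    {"dp": [0,0,0],"yaw": 0}
  ]
}}

```text
time_s: 7.35
tcp_pos: [0.507, -0.1715, 0.2072]
eef_rot: [179.9, 0.0, 26.5]
contact_force: [-1.3, -1.6, 5.7]
gripper_width: 0.0254
gripper_force: 60.0
```

{"op": "apply_moves", "data": {
  "targets": [
    {"dp": [0,0,0.03],"yaw": 0},
    {"dp": [0,0,0.055],"yaw": 0},
    {"dp": [0,0,0.07],"yaw": 0},
    {"dp": [0,0,0.07],"yaw": 0},
    {"dp": [0,0,0.07],"yaw": 0}
  ]
}}

```text
time_s: 7.77
tcp_pos: [0.5069, -0.1702, 0.2779]
eef_rot: [180.0, -0.1, 26.5]
contact_force: [-0.1, -0.8, -3.7]
gripper_width: 0.0254
gripper_force: 60.0
```

```bash
cat > tilt.py <<'E'
from h import *
s=get_state();print(s['time_s'],s['tcp_pos'],s['eef_rot'],s['contact_force'],s['moment'])
c=cap('wrist');P=cloud(c);im=c['image'];hsv=cv2.cvtColor(im,cv2.COLOR_RGB2HSV)
g=(hsv[...,0]>45)&(hsv[...,0]<80)&(hsv[...,1]>120)&(c['range_z']>0)
a=np.radians(s['eef_rot'][2]);u=np.array([np.cos(a),np.sin(a)]);v=np.array([-u[1],u[0]])
q=P-s['tcp_pos'];x=q[...,:2]@u;y=q[...,:2]@v
k=g&(abs(y)<.008)&(x>.02)
p=np.polyfit(x[k],q[...,2][k],1);print(np.percentile(x[k],[1,99]),p,'tilt deg',np.degrees(np.arctan(p[0]+.0053)))
E
python3 tilt.py
```

```text
7.7667 [ 0.50691243 -0.17015685  0.27786865] [ 1.79969885e+02 -1.04765474e-01  2.64679741e+01] [-0.06994059 -0.8168766  -3.74768847] [-0.07337521  0.15876594 -0.00631845]
[0.02183279 0.07687464] [0.08579846 0.036872  ] tilt deg 5.205189998163105
```

The second tap peaked at about 54 N at the wrist and sprang back, so the point was driven firmly home. The mallet has shifted about 4 mm back and 7 mm up in the grip and is tilted 5°, so I'll compensate when laying it down.

{"op": "apply_moves", "data": {
  "targets": [
    {"dp": [0,0.015,0.01],"yaw": 0},
    {"dp": [0,0.04,0.01],"yaw": 0},
    {"dp": [0,0.07,0.01],"yaw": 0},
    {"dp": [0,0.1,0.01],"yaw": 0},
    {"dp": [0,0.13,0.01],"yaw": 0},
    {"dp": [0,0.16,0.01],"yaw": 0},
    {"dp": [0.001,0.19,0.01],"yaw": 0},
    {"dp": [0.002,0.22,0.01],"yaw": 0},
    {"dp": [0.003,0.25,0.0],"yaw": 0},
    {"dp": [0.003,0.28,-0.02],"yaw": 0},
    {"dp": [0.003,0.305,-0.04],"yaw": 0},
    {"dp": [0.003,0.32,-0.07],"yaw": 0},
    {"dp": [0.003,0.33,-0.1],"yaw": 0},
    {"dp": [0.003,0.33,-0.13],"yaw": 0},
    {"dp": [0.003,0.33,-0.15],"yaw": 0},
    {"dp": [0.003,0.33,-0.158],"yaw": 0},
    {"dp": [0.003,0.33,-0.158],"yaw": 0},
    {"dp": [0.003,0.33,-0.158],"yaw": 0}
  ]
}}

```text
time_s: 9.32
tcp_pos: [0.5098, 0.1596, 0.1194]
eef_rot: [180.0, 0.1, 26.5]
contact_force: [0.3, -0.7, -2.4]
gripper_width: 0.0254
gripper_force: 60.0
```

```bash
python3 tilt.py; python3 wl.py w4.png
```

```text
9.3167 [0.50975391 0.15958139 0.11944025] [1.79969645e+02 5.60363526e-02 2.64862106e+01] [ 0.28839857 -0.67158918 -2.41122558] [-0.02700585 -0.07122865  0.00989542]
[0.02307623 0.07771174] [0.09159344 0.03866938] tilt deg 5.534309023675464
9.3667 [0.51034553 0.1599518  0.12039584] [ 1.79985903e+02 -6.17275112e-02  2.64906621e+01]
head 24968 [0.5594 0.1849 0.1608] rect ((0.5557937026023865, 0.18440067768096924), (0.06597867608070374, 0.059569403529167175), 26.515810012817383) ztop 0.1677
handle 0 ((0.0, 0.0), (0.0, 0.0), 0.0)Traceback (most recent call last):
  File "wl.py", line 13, in <module>
    l=cv2.fitLine(n[:,:2].astype(np.float32),cv2.DIST_HUBER,0,.01,.01).ravel();print('line',l,np.degrees(np.arctan2(l[1],l[0])))
      ~~~~~~~~~~~^^^^^^^^^^^^^^^^^^^^^^^^^^^^^^^^^^^^^^^^^^^^^^^^^^^^^
cv2.error: OpenCV(4.12.0) /io/opencv/modules/imgproc/src/linefit.cpp:50: error: (-215:Assertion failed) count > 0 in function 'fitLine2D_wods'
```

View pics/w4.png

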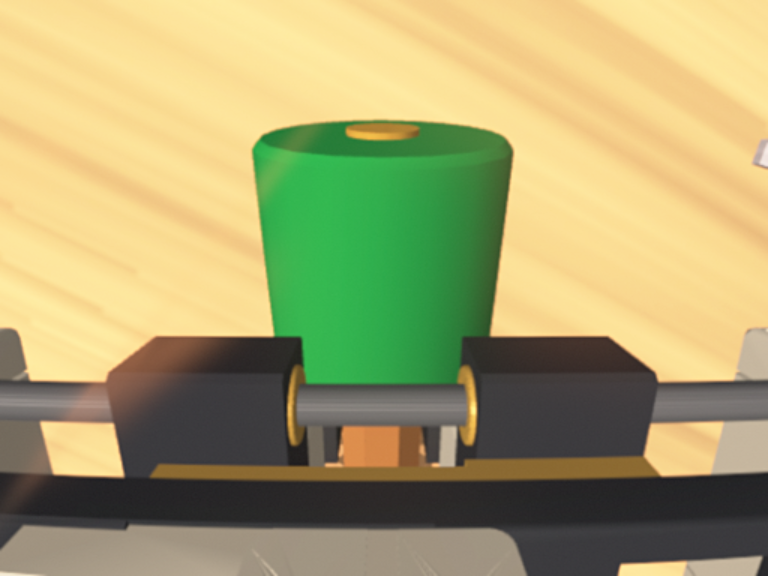

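The view shows the head at (383,260) tilted up a little, with its end face visible at (383,132). It is centred over the cradle. Lowering it now.

{"op": "apply_moves", "data": {
  "targets": [
    {"dp": [0,0,-0.02],"yaw": 0},
    {"dp": [0,0,-0.038],"yaw": 0},
    {"dp": [0,0,-0.048],"yaw": 0},
    {"dp": [0,0,-0.052],"yaw": 0},
    {"dp": [0,0,-0.055],"yaw": 0},
    {"dp": [0,0,-0.057],"yaw": 0},
    {"dp": [0,0,-0.059],"yaw": 0},
    {"dp": [0,0,-0.061],"yaw": 0},
    {"dp": [0,0,-0.061],"yaw": 0},
    {"dp": [0,0,-0.061],"yaw": 0}
  ]
}}

```text
time_s: 10.25
tcp_pos: [0.5124, 0.1608, 0.0617]
eef_rot: [180.0, -0.3, 26.5]
contact_force: [4.0, -2.5, 12.7]
gripper_width: 0.0254
gripper_force: 60.0
```

```bash
python3 tilt.py
```

```text
10.25 [0.51236215 0.16075902 0.06173138] [179.97458     -0.33518155  26.53956158] [ 4.01326523 -2.53186457 12.6727515 ] [-1.19562112 -0.94735417 -0.11445477]
[0.02078209 0.08098462] [-0.02713057  0.03221808] tilt deg -1.2506010539187367
```

{"op": "apply_moves", "data": {
  "targets": [
    {"dp": [-0.001,-0.0005,0.002],"yaw": 0},
    {"dp": [-0.001,-0.0005,0.002],"yaw": 0},
    {"dp": [-0.001,-0.0005,0.002],"yaw": 0}
  ]
}}

```text
time_s: 10.55
tcp_pos: [0.5089, 0.1595, 0.0614]
eef_rot: [-180.0, -0.1, 26.5]
contact_force: [-0.0, 0.9, -2.8]
gripper_width: 0.025
gripper_force: 60.0
```

```bash
python3 tilt.py
```

```text
10.55 [0.50889439 0.15950643 0.06142288] [-1.79975209e+02 -6.88033370e-02  2.64633462e+01] [-0.02301468  0.85062115 -2.7906582 ] [-0.0806831  -0.01837545  0.02779678]
[0.02068529 0.07952282] [-0.00256774  0.03151347] tilt deg 0.15654667055283442
```

Level, unloaded and at its original height and place. Releasing.

{"op": "apply_moves", "data": {
  "targets": [
    {"dp": [0,0,-0.0005],"yaw": 0},
    {"dp": [0,0,-0.0005],"yaw": 0},
    {"dp": [0,0,-0.0005],"yaw": 0},
    {"dp": [0,0,-0.0005],"yaw": 0},
    {"dp": [0,0,-0.0005],"yaw": 0},
    {"dp": [0,0,-0.0005],"yaw": 0},
    {"dp": [0,0,-0.0005],"yaw": 0},
    {"dp": [0,0,-0.0005],"yaw": 0},
    {"dp": [0,0,-0.0005],"yaw": 0},
    {"dp": [0,0,-0.0005],"yaw": 0},
    {"dp": [0,0,-0.0005],"yaw": 0},
    {"dp": [0,0,-0.0005],"yaw": 0}
  ],
  "grip": -1
}}

```text
time_s: 11.6
tcp_pos: [0.5087, 0.1593, 0.0601]
eef_rot: [180.0, -0.0, 26.5]
contact_force: [1.1, -1.5, 0.7]
gripper_width: 0.0873
gripper_force: 0.0
```

{"op": "apply_moves", "data": {
  "targets": [
    {"dp": [0,0,0.01],"yaw": 0},
    {"dp": [0,0,0.03],"yaw": 0},
    {"dp": [0,0,0.06],"yaw": 0},
    {"dp": [0,0,0.09],"yaw": 0},
    {"dp": [0,0,0.12],"yaw": 0},
    {"dp": [-0.006,0,0.15],"yaw": 0},
    {"dp": [-0.012,0,0.175],"yaw": 0},
    {"dp": [-0.014,-0.001,0.188],"yaw": 0},
    {"dp": [-0.014,-0.001,0.188],"yaw": 0},
    {"dp": [-0.014,-0.001,0.188],"yaw": 0}
  ]
}}

```text
time_s: 12.43
tcp_pos: [0.4947, 0.1584, 0.2495]
eef_rot: [-180.0, -0.1, 26.5]
contact_force: [-0.3, -0.3, -1.1]
gripper_width: 0.0875
gripper_force: 0.0
```

```bash
python3 wl.py w5.png
python3 - <<'E'
from h import *
c=cap('scene');save(c,'s5.png')
c=cap('top');P=cloud(c);d=np.load('top.npz')
D=abs(c['image'].astype(int)-d['im'].astype(int)).sum(-1);m=(D>60)&(P[...,2]<.22)
n,l,st,ce=cv2.connectedComponentsWithStats(m.astype(np.uint8))
print([(st[i],ce[i].round()) for i in range(1,n) if st[i][4]>15])
E
```

```text
12.4333 [0.49470171 0.15844133 0.24949795] [-1.79958976e+02 -1.48110916e-01  2.64892245e+01]
head 3662 [0.5524 0.1813 0.088 ] rect ((0.551694929599762, 0.18078887462615967), (0.06257040798664093, 0.05575692281126976), 26.85102653503418) ztop 0.0915
handle 2566 ((0.4989449679851532, 0.15421345829963684), (0.18200170993804932, 0.06209292262792587), 26.949331283569336)
line [0.9167856  0.39937976 0.45017958 0.13131292] 23.539412
[(array([425,   0,  13,  12,  60], dtype=int32), array([431.,   5.])), (array([239,  13,  12,  14,  52], dtype=int32), array([244.,  19.])), (array([123,  14,  11,  11,  41], dtype=int32), array([128.,  19.])), (array([146,  21,  31,  27, 220], dtype=int32), array([158.,  35.])), (array([457,  28,   6,  11,  21], dtype=int32), array([460.,  32.])), (array([464,  34,   7,   8,  17], dtype=int32), array([467.,  38.])), (array([460,  41,  12,  11,  45], dtype=int32), array([467.,  46.])), (array([473,  42,  10,   8,  31], dtype=int32), array([477.,  46.])), (array([486,  42,   5,   9,  19], dtype=int32), array([488.,  46.])), (array([85, 81, 15,  4, 27], dtype=int3
[... 398 characters left out ...]
   0,   207,   121,   177, 10280], dtype=int32), array([ 51., 321.])), (array([144, 236,   8,   6,  18], dtype=int32), array([148., 238.])), (array([319, 237,   5,   6,  17], dtype=int32), array([321., 240.])), (array([492, 266,   9,   6,  17], dtype=int32), array([497., 269.])), (array([485, 274,  13,  12,  53], dtype=int32), array([491., 280.])), (array([229, 347,   9,  11,  62], dtype=int32), array([232., 351.])), (array([240, 346,   9,   3,  20], dtype=int32), array([243., 347.])), (array([272, 347,   7,   7,  32], dtype=int32), array([275., 350.])), (array([103, 355,   8,   4,  16], dtype=int32), array([107., 357.])), (array([228, 356,  25,  19,  82], dtype=int32), array([239., 362.]))]
```

View pics/s5.png

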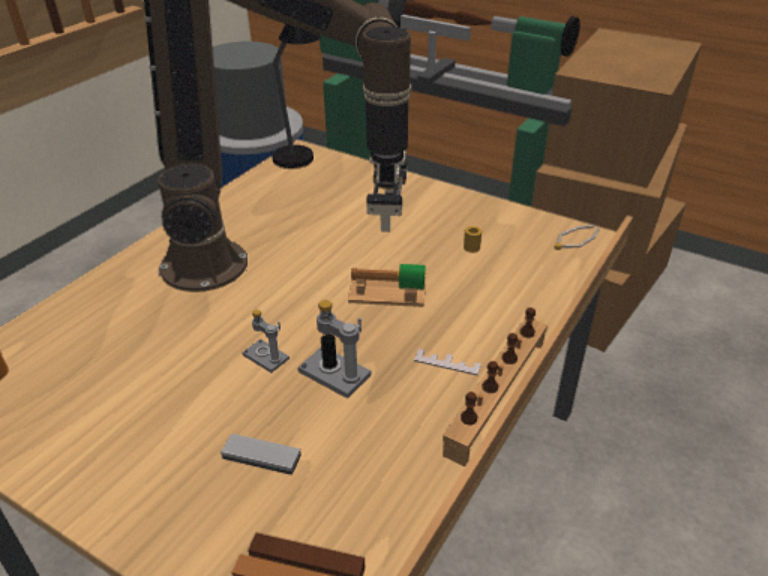

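The mallet is back in its cradle, with the head at (411,277) within 1 mm of where it lay. The blank still stands at (328,350), the punch is up at (325,306), and the bystanders are where they were. Handing in.

```bash
python3 -c "
from plant import r
print(r.close_job())"
```

```text
the job is handed in; nothing more can be done
None
```

The job is handed in: I tapped the punch twice, since the first tap read only about 9 N and pivoted the mallet in the fingers while the second read about 54 N, then laid the mallet back in its cradle within about 1 mm, with the blank still standing and nothing else visibly moved.

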